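Dock a bottle rack and lock it with its pin

TASK

The second bottle rack stands in the docking tray but has not been slid home. Slide it along the tray until it is flush against the rack that is already locked in, then take the spare locking pin from its storage block and put it down through the eye of the rack's lug into the tray until its collar sits on the lug. Keep the bottles standing in the rack, and leave the other things on the bench where they are.

Things in the scene. Friction and masses are not known exactly. Their poses are not given: they have to be found in the camera images.
- tray: Fixed grey painted docking tray, 306 x 133 mm. Origin on the worktop below the loose rack's home centre; y along the tray to its closed end, x away from the robot, z up. Channel x -31 to 31 mm, floor 30 mm up, open at y = -142 mm. Far fence 50 mm high; near land (x -31 to -92) 42 mm high. A locked rack with two bottles and its own pin (at x -58, y 104) fills y 52 to 156 mm: leave it.
- tray_hole (a point): Centre of the mouth of the vertical 17 mm locking hole, 42 mm deep, in the top of the tray's land (tray x = -58, y = 0, z = 42 mm). The eye of the loose rack lies over it only when the rack is home. Axes as the tray's.
- neighbour_face (a point): On the locked rack: middle of the top edge of the end face that the loose rack has to meet (tray frame x = 0, y = 52, z = 75 mm). Axes as the tray's.
- rack: Loose white plastic bottle rack in the channel, 104 (y) x 60 (x) x 45 mm, 0.35 kg, a bottle in each of its two wells (y = -25, 25 mm, floor 6 mm up). Origin: centre of underside; axes as the tray's. A flat steel lug, 40 mm wide, 13 to 27 mm above the underside, reaches from its near side to x = -78 mm; vertical eye of 16 mm at x = -58, y = 0. Starts 25 to 80 mm short of its neighbour.
- rack_eye (a point): Centre of the upper mouth of the eye in the loose rack's lug, at the lug's top face (57 mm above the worktop).
- rack_inner_face (a point): Loose rack: middle of the top edge of the end face that must meet its neighbour.
- rack_outer_face (a point): Loose rack: middle of the top edge of its other end face (towards the tray's open end), flat, 60 mm wide and 45 mm high, good to push on.
- bottle_a: Small brown bottle with a black cap, 37 mm across, 83 mm high, standing loose in the rack's outer well; its top is 119 mm above the worktop. Origin at the centre of its underside, z up.
- bottle_b: The same kind of bottle in the rack's inner well.
- pin_block: Fixed grey storage block, 50 x 96 x 46 mm (x, y, z) with two vertical 15 mm bores at y = -24 and 24 mm; origin at the centre of its underside. The spare pin stands in the bore at y = 24 mm. It stands near the front of the worktop, to the left or the right of the tray.
- pin: Spare locking pin, 99 mm long, 0.15 kg, upright in the block, collar on the block's top (46 mm above the worktop). Origin at its nose, z up the pin: steel shank 12 mm across up to 42 mm (nose tapers to 5 mm over the first 13 mm), steel collar 32 mm across from 42 to 48 mm, round black grip 28 mm across from 54 to 94 mm, top at 99 mm.
- pin_collar (a point): On the pin's axis at the underside of its collar, 42 mm above the nose.
- beaker: Empty glass beaker, 75 mm wide, 92 mm high, standing loose near the front of the worktop on the other side of the tray from the block: bystander. Origin at the centre of its underside.
- oil_beaker: Small beaker with oil, 57 mm wide, 68 mm high, loose behind the tray: bystander.
- tape: Roll of tape lying flat, 68 mm across, 19 mm high, loose behind the tray's right end: bystander.
- stopwatch_1: Stopwatch lying flat, 74 x 53 x 15 mm, loose to the right of the tray: bystander.

How it is judged:
At the end, for the whole second after the job is handed in: Rack level in the channel, its end face within 2.5 mm of the locked rack's; spare pin through the eye into the tray's hole, within 4 mm of both axes and 0.1 rad of upright, collar within 3 mm of the lug's top; both bottles upright in their wells; pin and rack at rest (y of rack_inner_face in the frame of neighbour_face between -0.0025 and 0.0025 m and z of rack_inner_face in the frame of neighbour_face below 0.002 m and angle between the z axis of rack and the z axis of tray, either way round below 0.04 rad and horizontal distance between pin_collar and tray_hole below 0.004 m and horizontal distance between pin_collar and rack_eye below 0.004 m and z of pin_collar in the frame of rack_eye below 0.003 m and z of pin_collar in the frame of tray_hole below 0.019 m and angle between the z axis of pin and the z axis of tray, either way round below 0.1 rad and angle between each of bottle_a, bottle_b's own z axis and vertical below 0.2 rad and distance between each of bottle_a, bottle_b and rack below 0.032 m and linear speed of each of pin, rack below 0.01 m/s); the robot touches nothing.
It fails at once if a bottle is tipped over by more than 0.6 rad (angle between any of bottle_a, bottle_b's own z axis and vertical above 0.6 rad).
It fails at once if a bystander (beaker, oil beaker, tape or stopwatch) is moved by more than 30 mm (distance of any of beaker, oil_beaker, tape, stopwatch_1 from where it was at the start of the episode above 0.03 m).
It also fails if it takes over 67 s, if anything falls off the work surface, if the arm or the gripper's body presses on something with over 40 N, if the wrist force passes 120 N, or if a joint passes its speed limit or range.

ROBOT

A 6-joint arm with a two-finger parallel gripper is mounted at the origin on a cart in front of the work surface, level with it; the furniture and walls round the work are solid. World frame = base frame: x ahead of the robot, y to its left, z up, the work surface at z = 0. Lengths are in m, angles in rad, forces in N, time in s.
With the tool pointing down it reaches from about 0.225 to 0.725 m from the base axis. Payload 3.1 kg.
Tool frame: the origin (TCP) lies midway between the tips of the shut fingers; the grasp point (between the pads) lies 19 mm behind it (robot.tcp_to_grasp is the distance from the TCP to the grasp point, in m); x points along the fingers, y is the direction in which the jaws open and shut, and the axes are right-handed (so a half turn about x gives the same grasp; the last joint's range is limited). The gripper opens to 85 mm and grips with 20 to 120 N. Pads are 22 mm wide; open, the fingers measure 114 mm over their backs; the gripper's body (76 mm by 85 mm) begins 54 mm behind the grasp point. The pads swing forward as they close: fully open they stand 13 mm farther back than shut.
Start: joints at [-1.387, 0.048, 0.099, 1.622, 0, 1.443], TCP at [0.161, -0.5, 0.231] pointing down, gripper open.
Joint ranges: [-2.91, 2.91], [-0.99, 1.94], [-1.21, 1.42], [-2.12, 2.29], [-1.49, 1.47], [-3.14, 3.14]. Speed limits (rad/s): [2.79, 2.79, 3.14, 3.14, 3.14, 3.14].

INTERFACE

Orientations are given as a rotation vector (axis times angle).
In Python, from plant import robot gives the robot as it stands.
- The arm moves only by the tool send_rows, never from a script. Its argument "targets" is a list of rows, each a list of 3 entries, a list of its own where there are three numbers: the shift along the tool's x, y, z in m, then the turn, a rotation vector about the tool's x, y, z in degrees, then the closure, from -1 (fully open) to 1 (shut). In form: [[[tx, ty, tz], [wx, wy, wz], hand], ...]. A call has 1 to 12 rows; each row is the pose to reach, as a shift and turn from the pose commanded when the call began, along the tool's axes at that moment; what a row does not reach only later rows make up. A row lasts 1/12 s, in which the tool goes at most 41.7 mm and 7.16 degrees, less where a joint would pass 70% of its speed; a pose out of reach is approached as far as the arm can. A call with a gripper value outside its range is refused whole. The fingers move at their own pace and stop on an object; "squeeze" is the grip in N (left out, the last holds). Time passes only in rows, so rows that repeat a pose let the fingers close. It gives the time, the measured TCP pose, the force and the opening at its end, in the units of the state.
- robot.read_state(): the state, without advancing time (a new reading comes with each control period).
- robot.read_camera(name): name is "scene" or "top" or "wrist"; returns a dict with "pixels" (480x640x3 uint8, red, green, blue), "mtx" (3x3 intrinsics, pixels), "R" (3x3) and "t" (3): a world point X has camera coordinates R X + t; the wrist camera has in their place "tool_from_camera" (4x4, takes a point from camera to tool coordinates, whose origin is the TCP and whose axes are the tool frame's). Camera axes: x right, y down, z forward; pixel columns grow to the right and rows downward; lengths in m; the calibration is good to about 2 mm. A picture is of the moment at which its call begins: read the wrist's pose just before it. There is no depth.
- robot.close_job(): hands the job in, once; it reports no verdict.
The state is a dict: "time_s": time; "joint_positions": joint angles; "joint_vel": joint speeds; "joint_torque": joint torques, N m; "position": TCP position; "ee_rot": TCP orientation; "wrist_force": force on the tool from outside, world axes, zero at the start; "ft_torque": the same for the moment, N m; "opening": finger opening in m.
Only numpy, scipy, OpenCV 4.12 (cv2) and the standard library are available. Lean on these libraries where they do the work, as an engineer would, in place of code of your own. Each camera call takes 0.05 s, during which the arm holds its last target. There are 200 camera calls.

## Working session

There is one attempt and no reset: what is moved stays moved. The work goes in short steps, Python scripts to look and compute and a tool call to move; the robot and the scene stay as the last step left them, time stands still between calls to the robot, and variables do not carry over. Pictures are saved under pics/ and viewed, about 8 in all and at most 12, crops included, and the job is handed in when it is done.

Besides the shell and the picture viewer there is one more tool, called after ">>>" as name(argument=value, ...) on one line, values as JSON. send_rows: Moves the arm, as the interface text tells. Its arguments: {"type":"object","properties":{"targets":{"type":"array","items":{"type":"array"}},"squeeze":{"type":"number"}},"required":["targets"]}

```bash
ls; mkdir -p pics
cat > h.py <<'E'
import numpy as np, cv2
from scipy.spatial.transform import Rotation as Ro
from plant import robot
def snap(n,f):
    s=robot.read_state(); c=robot.read_camera(n)
    cv2.imwrite('pics/'+f,c['pixels'][:,:,::-1])
    if 'R' not in c:
        T=np.eye(4);T[:3,:3]=Ro.from_rotvec(s['ee_rot']).as_matrix();T[:3,3]=s['position']
        M=np.linalg.inv(T@np.array(c['tool_from_camera']));c['R']=M[:3,:3];c['t']=M[:3,3]
    np.savez('pics/'+f[:-4]+'.npz',K=c['mtx'],R=c['R'],t=c['t'])
def at(f,u,v,z):
    d=np.load('pics/'+f+'.npz');R,t=d['R'],d['t']
    r=R.T@np.linalg.solve(d['K'],[u,v,1.]);o=-R.T@t
    return (o+r*(z-o[2])/r[2]).round(4)
def px(f,X):
    d=np.load('pics/'+f+'.npz');p=d['K']@(d['R']@np.array(X)+d['t']);return (p[:2]/p[2]).round(1)
E
python3 - <<'E'
from h import *
s=robot.read_state();print(s);print(Ro.from_rotvec(s['ee_rot']).as_matrix().round(3))
snap('top','top.png');snap('scene','scene.png')
for n in('top','scene'):
    d=np.load(f'pics/{n}.npz');print(d['K'],d['R'].round(3),-d['R'].T@d['t'])
E
```

```text
pics
{'time_s': 0.0, 'joint_positions': array([-1.38681755e+00,  4.87723678e-02,  9.75666371e-02,  1.62203175e+00,
       -2.54866171e-05,  1.44299373e+00]), 'joint_vel': array([ 6.26622585e-04, -2.76434629e-04, -8.40111085e-05, -3.61037873e-05,
       -9.70733649e-04, -5.53866722e-04]), 'joint_torque': array([-1.35828768e-04, -3.38778913e+01,  3.20017648e+01,  2.02996895e-02,
        4.45082333e-05,  2.38334323e-06]), 'position': array([ 0.16090788, -0.49906555,  0.23009032]), 'ee_rot': array([ 2.05415175,  0.32539441, -2.05434729]), 'wrist_force': array([0.20830518, 0.87974674, 0.46126264]), 'ft_torque': array([-0.02112474, -0.04596171, -0.01978755]), 'opening': 0.08532303882818106}
[[-0.     0.307 -0.952]
 [ 0.002 -0.952 -0.307]
 [-1.    -0.002 -0.   ]]
[[495.04916995   0.         321.65757646]
 [  0.         495.04916995 245.77087865]
 [  0.           0.           1.        ]] [[-0.004 -1.     0.013]
 [-0.992  0.002 -0.123]
 [ 0.123 -0.013 -0.992]] [0.41732686 0.01956944 1.17884692]
[[451.08990586   0.         323.05037007]
 [  0.         451.08990586 235.72210967]
 [  0.           0.           1.        ]] [[-0.888 -0.46   0.015]
 [-0.34   0.633 -0.696]
 [ 0.311 -0.623 -0.718]] [0.24479093 0.63013932 0.79917536]
```

View pics/top.png

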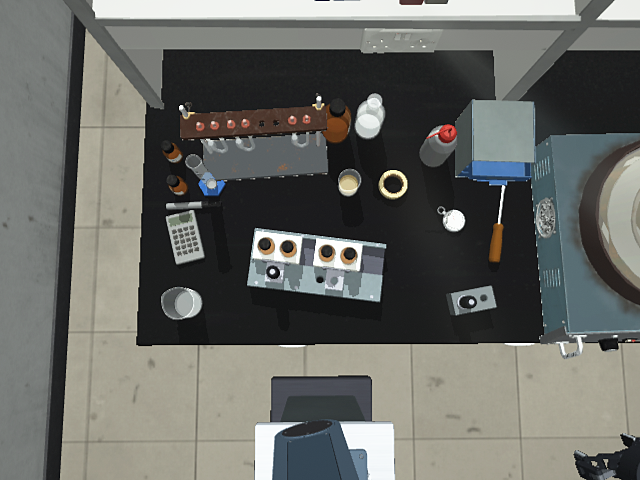

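View pics/scene.png

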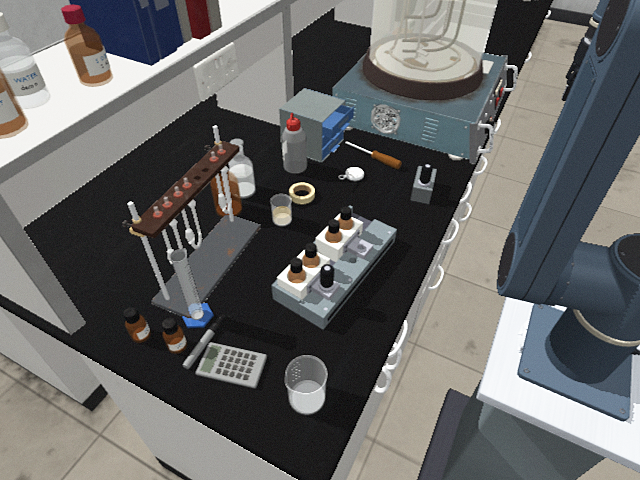

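Run:
```python
from h import *
im=cv2.imread('pics/top.png')
a=cv2.resize(im[222:310,240:395],None,fx=5,fy=5,interpolation=cv2.INTER_CUBIC)
b=cv2.resize(im[280:322,440:505],None,fx=3,fy=3,interpolation=cv2.INTER_CUBIC)
o=np.zeros((440+126,775,3),np.uint8);o[:440]=a[:, :775];o[440:,:195]=b
cv2.imwrite('pics/crop1.png',o)
```

```text
(no output)
```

View pics/crop1.png

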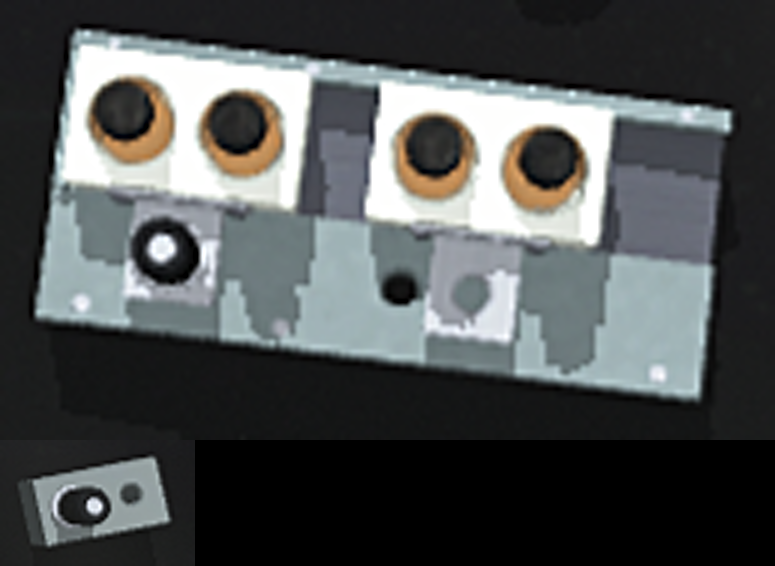

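```bash
cat >> h.py <<'E'
def fit(obj,w):
    obj=np.array(obj)[:,:2];w=np.array(w)[:,:2];a,b=obj.mean(0),w.mean(0)
    p,q=obj-a,w-b;th=np.arctan2((p[:,0]*q[:,1]-p[:,1]*q[:,0]).sum(),(p*q).sum())
    R=np.array([[np.cos(th),-np.sin(th)],[np.sin(th),np.cos(th)]]);t=b-R@a
    return th,t,R,np.linalg.norm(obj@R.T+t-w,axis=1)
E
python3 - <<'E'
from h import *
A=lambda x,y,z:at('top',240+x/5,222+y/5,z)
B=lambda x,y,z:at('top',440+x/3,280+(y-440)/3,z)
o=[(-.092,.164),(-.092,-.142),(.041,.164),(.041,-.142),(-.058,0),(0.03,.052),(-.03,.052)]
w=[A(37,318,.042),A(702,398,.042),A(75,30,.05),A(731,110,.05),A(399,289,.042),A(313,70,.075),A(300,210,.075)]
th,t,R,e=fit(o,w);print('tray',th,t,(e*1e3).round(1));print('hole',R@[-.058,0]+t, w[4])
inv=lambda p:R.T@(p[:2]-t)
print('eye',inv(A(472,293,.057)))
for c in((380,82),(613,112),(603,245),(367,220)):print('rack',inv(A(*c,.075)).round(4))
o=[(.025,.048),(.025,-.048),(-.025,-.048),(-.025,.048),(0,-.024)]
w=[B(33,482,.046),B(155,457,.046),B(170,520,.046),B(48,545,.046),B(131,494,.046)]
th,t,R,e=fit(o,w);print('block',th,t,(e*1e3).round(1),'pin',R@[0,.024]+t,B(93,506,.103))
E
```

```text
tray -0.1238294226800472 [5.38470702e-01 3.10161981e-04] [0.2 0.3 0.1 1.5 1.6 2.3 2.6]
hole [0.48091481 0.00747393] [0.4801 0.0089 0.042 ]
eye [-0.05769969 -0.03167941]
rack [0.0306 0.0211]
rack [ 0.0297 -0.0846]
rack [-0.0304 -0.0867]
rack [-0.032   0.0194]
block 0.1961406027762599 [ 0.43206455 -0.34259204] [0.8 0.8 0.4 0.7 0.7] pin [ 0.4273873  -0.31905221] [ 0.4276 -0.3181  0.103 ]
```

```bash
cat >> h.py <<'E'
TH=-.1238;TT=np.array([.5385,.0003])
def tray(x,y,z):
    c,s=np.cos(TH),np.sin(TH);return np.array([c*x-s*y+TT[0],s*x+c*y+TT[1],z])
# desired tool: x down, y = -tray y
RD=np.column_stack([[0,0,-1],[np.sin(TH),-np.cos(TH),0],np.cross([0,0,-1],[np.sin(TH),-np.cos(TH),0])])
def plan(P):
    s=robot.read_state();R=Ro.from_rotvec(s['ee_rot']).as_matrix()
    print('t',round(s['time_s'],2),'pos',s['position'].round(4),'F',s['wrist_force'].round(1),'open',round(s['opening'],4),
    'shift',(R.T@(np.array(P)-s['position'])).round(4),'turn',np.degrees(Ro.from_matrix(R.T@RD).as_rotvec()).round(2))
E
python3 - <<'E'
from h import *
print(RD.round(3));P=tray(0,-.13,.2);print(P);plan(P)
E
```

```text
[[ 0.    -0.123 -0.992]
 [ 0.    -0.992  0.123]
 [-1.     0.     0.   ]]
[ 0.52244708 -0.12870505  0.2       ]
t 0.1 pos [ 0.1609 -0.4991  0.2302] F [-0.3 -0.  -0.2] open 0.0851 shift [ 0.0308 -0.2416 -0.4577] turn [2.496e+01 1.000e-02 1.200e-01]
```

>>> send_rows(targets=[[[0.0,-0.02,-0.04],[5,0,0],1],[[0.03,-0.242,-0.458],[25,0,0.1],1],[[0.03,-0.242,-0.458],[25,0,0.1],1],[[0.03,-0.242,-0.458],[25,0,0.1],1],[[0.03,-0.242,-0.458],[25,0,0.1],1],[[0.03,-0.242,-0.458],[25,0,0.1],1],[[0.03,-0.242,-0.458],[25,0,0.1],1],[[0.03,-0.242,-0.458],[25,0,0.1],1],[[0.03,-0.242,-0.458],[25,0,0.1],1],[[0.03,-0.242,-0.458],[25,0,0.1],1],[[0.03,-0.242,-0.458],[25,0,0.1],1],[[0.03,-0.242,-0.458],[25,0,0.1],1]], squeeze=60)

```text
time_s: 1.1
position: [0.5026, -0.1485, 0.2026]
ee_rot: [-2.158, 0.136, 2.158]
wrist_force: [1.1, -1.7, 0.2]
opening: -0.0003
```

Run:
```python
from h import *
plan(tray(0,-.13,.2))
```

```text
t 1.1 pos [ 0.5026 -0.1485  0.2026] F [ 1.1 -1.7  0.2] open -0.0003 shift [ 0.0025 -0.0221 -0.0172] turn [-0.03  0.02 -0.1 ]
```

>>> send_rows(targets=[[[0,-0.015,-0.01],[0,0,0],1],[[0,-0.015,-0.01],[0,0,0],1],[[0,-0.015,-0.01],[0,0,0],1]])

```text
time_s: 1.35
position: [0.5136, -0.1358, 0.2023]
ee_rot: [-2.157, 0.134, 2.161]
wrist_force: [0.1, -0.5, -0.3]
opening: -0.0
```

Run:
```python
from h import *
plan(tray(0,-.13,.2)); snap('wrist','w1.png'); plan(tray(0,-.13,.055))
for n,p in dict(TL=(.03,.0195,.075),face=(0,-.0845,.075),hole=(-.058,0,.042),eye=(-.058,-.0325,.057),end=(0,-.142,.03),corner=(-.092,-.142,.042)).items(): print(n,px('w1',tray(*p)))
```

```text
t 1.35 pos [ 0.5136 -0.1358  0.2023] F [ 0.1 -0.5 -0.3] open -0.0 shift [ 0.0023 -0.0081 -0.008 ] turn [ 0.11  0.09 -0.1 ]
t 1.4 pos [ 0.5131 -0.1367  0.2025] F [-0.3 -0.1  0.1] open 0.0003 shift [ 0.1475 -0.0094 -0.0085] turn [ 0.    0.08 -0.11]
TL [100.6 170.1]
face [244.3 210.2]
hole [159.3 265.8]
eye [190.4 272.3]
end [319.6 199. ]
corner [319.3 300.9]
```

View pics/w1.png

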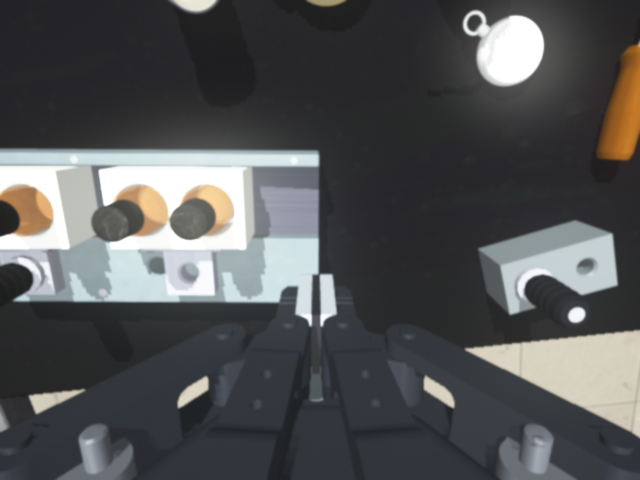

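>>> send_rows(targets=[[[0.03,-0.009,-0.0085],[0,0,0],1],[[0.08,-0.009,-0.0085],[0,0,0],1],[[0.12,-0.009,-0.0085],[0,0,0],1],[[0.146,-0.009,-0.0085],[0,0,0],1],[[0.146,-0.009,-0.0085],[0,0,0],1],[[0.146,-0.009,-0.0085],[0,0,0],1],[[0.146,-0.009,-0.0085],[0,0,0],1]])

```text
time_s: 1.98
position: [0.524, -0.1306, 0.0594]
ee_rot: [-2.161, 0.139, 2.154]
wrist_force: [0.6, -0.4, 1.0]
opening: -0.0002
```

Run:
```python
from h import *
plan(tray(0,-.0665,.055))
```

```text
t 1.98 pos [ 0.524  -0.1306  0.0594] F [ 0.6 -0.4  1. ] open -0.0002 shift [ 0.0043 -0.0652  0.0019] turn [-0.14 -0.18 -0.15]
```

>>> send_rows(targets=[[[0.002,-0.004,0.001],[0,0,0],1],[[0.002,-0.008,0.001],[0,0,0],1],[[0.002,-0.012,0.001],[0,0,0],1],[[0.002,-0.016,0.001],[0,0,0],1],[[0.002,-0.02,0.001],[0,0,0],1],[[0.002,-0.024,0.001],[0,0,0],1],[[0.002,-0.028,0.001],[0,0,0],1],[[0.002,-0.032,0.001],[0,0,0],1],[[0.002,-0.036,0.001],[0,0,0],1],[[0.002,-0.04,0.001],[0,0,0],1],[[0.002,-0.044,0.001],[0,0,0],1],[[0.002,-0.048,0.001],[0,0,0],1]])

```text
time_s: 2.98
position: [0.5306, -0.0848, 0.059]
ee_rot: [-2.167, 0.147, 2.153]
wrist_force: [-2.5, -9.1, 11.0]
opening: -0.0001
```

Run:
```python
from h import *
plan(tray(0,-.0665,.055))
```

```text
t 2.98 pos [ 0.5306 -0.0848  0.059 ] F [-2.5 -9.1 11. ] open -0.0001 shift [ 0.0038 -0.019   0.0027] turn [-0.15 -0.4  -0.51]
```

Run:
```python
from h import *
snap('scene','s2.png'); plan(tray(0,-.0665,.055))
im=cv2.imread('pics/s2.png')[190:340,240:430];cv2.imwrite('pics/s2c.png',cv2.resize(im,None,fx=4,fy=4,interpolation=cv2.INTER_CUBIC))
```

```text
t 3.03 pos [ 0.5307 -0.0839  0.059 ] F [-1.6 -6.8  9.7] open -0.0002 shift [ 0.0038 -0.0181  0.0027] turn [-0.11 -0.41 -0.44]
```

View pics/s2c.png

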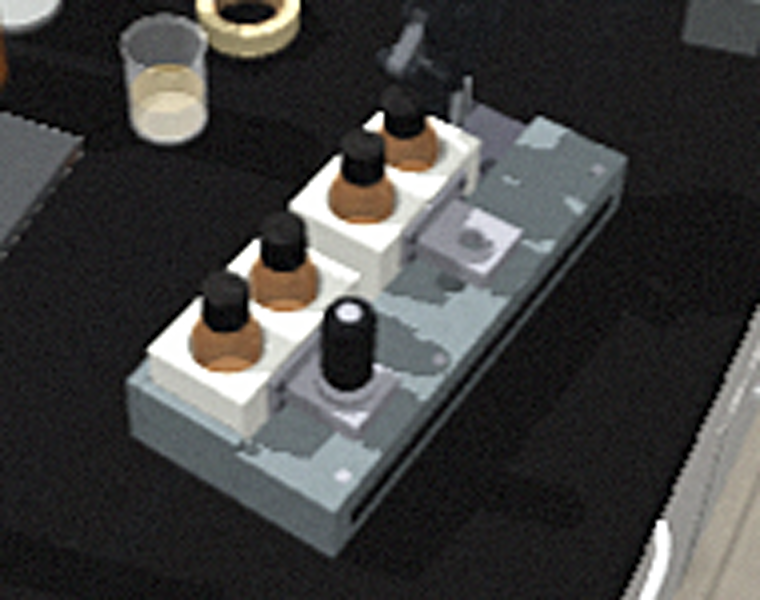

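>>> send_rows(targets=[[[0,0.01,0],[0,0,0],1],[[-0.005,0.02,0],[0,0,0],1],[[-0.005,0.02,0],[0,0,-7],1],[[-0.005,0.02,0],[0,0,-14],1],[[-0.005,0.02,0],[0,0,-21],1],[[-0.005,0.02,0],[0,0,-25],1],[[-0.005,0.02,0],[0,0,-25],1],[[-0.005,0.02,0],[0,0,-25],1]])

```text
time_s: 3.7
position: [0.5248, -0.1022, 0.0589]
ee_rot: [-1.955, -0.303, 1.905]
wrist_force: [-0.9, 1.2, -0.4]
opening: 0.0005
```

Run:
```python
from h import *
snap('wrist','w2.png')
plan(tray(0,-.0665,.054))
s=robot.read_state();d=s['position'][:2]-TT;c,q=np.cos(TH),np.sin(TH);print('tray xy',c*d[0]+q*d[1],-q*d[0]+c*d[1],s['joint_positions'])
print('face if unmoved',px('w2',tray(0,-.0845,.075)))
```

```text
t 3.75 pos [ 0.5252 -0.1014  0.0596] F [ 0.5 -0.2  0.1] open 0.0002 shift [ 0.0202 -0.0303 -0.0006] turn [-0.1   0.04 24.87]
tray xy -0.0006523385679012943 -0.10253041410240427 [-0.54910069  0.24364915 -0.08990063  1.42653971  0.39298849  2.68027788]
face if unmoved [257.7 298.4]
```

View pics/w2.png

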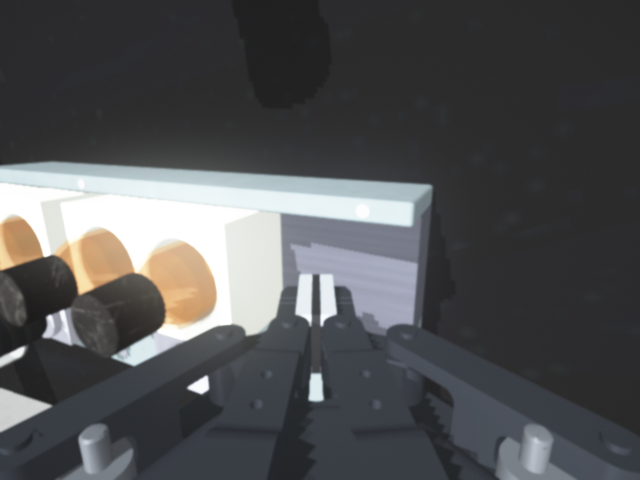

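>>> send_rows(targets=[[[0.0045,0.002,0],[0,0,0],1],[[0.006,-0.0016,0],[0,0,0],1],[[0.0077,-0.0052,0],[0,0,0],1],[[0.0094,-0.0088,0],[0,0,0],1],[[0.0111,-0.0125,0],[0,0,0],1],[[0.0128,-0.0161,0],[0,0,0],1],[[0.0145,-0.0197,0],[0,0,0],1],[[0.0162,-0.0233,0],[0,0,0],1],[[0.0174,-0.026,0],[0,0,0],1],[[0.0174,-0.026,0],[0,0,0],1]])

```text
time_s: 4.58
position: [0.5296, -0.0705, 0.0555]
ee_rot: [-1.959, -0.306, 1.905]
wrist_force: [-1.0, -2.5, 2.9]
opening: -0.0001
```

```bash
cat >> h.py <<'E'
def txy():
    d=robot.read_state()['position'][:2]-TT;c,q=np.cos(TH),np.sin(TH);print('tray xy',c*d[0]+q*d[1],-q*d[0]+c*d[1])
E
python3 - <<'E'
from h import *
plan(tray(0,-.0665,.054));txy()
E
```

```text
t 4.58 pos [ 0.5296 -0.0705  0.0555] F [-1.  -2.5  2.9] open -0.0001 shift [ 0.0034 -0.0038 -0.0001] turn [-2.000e-02 -5.000e-02  2.487e+01]
tray xy -0.00010729207954771232 -0.07133133140268269
```

>>> send_rows(targets=[[[0.0008,-0.0018,0],[0,0,0],1],[[0.0016,-0.0036,0],[0,0,0],1],[[0.0024,-0.0054,0],[0,0,0],1],[[0.0032,-0.007,0],[0,0,0],1],[[0.0032,-0.007,0],[0,0,0],1],[[0.0032,-0.007,0],[0,0,0],1]])

```text
time_s: 5.08
position: [0.5306, -0.0628, 0.0554]
ee_rot: [-1.959, -0.307, 1.904]
wrist_force: [-2.2, -2.9, 1.1]
opening: 0.0
```

Run:
```python
from h import *
plan(tray(0,-.0665,.054));txy()
```

```text
t 5.08 pos [ 0.5306 -0.0628  0.0554] F [-2.2 -2.9  1.1] open 0.0 shift [ 0.0001  0.0033 -0.0001] turn [-0.03 -0.05 24.93]
tray xy -8.12962787533544e-05 -0.06357282893695851
```

Still sliding freely; go on in small steps.

>>> send_rows(targets=[[[0.0008,-0.0018,0],[0,0,0],1],[[0.0016,-0.0036,0],[0,0,0],1],[[0.0021,-0.0045,0],[0,0,0],1],[[0.0021,-0.0045,0],[0,0,0],1],[[0.0021,-0.0045,0],[0,0,0],1]])

```text
time_s: 5.5
position: [0.5312, -0.0578, 0.0554]
ee_rot: [-1.959, -0.307, 1.904]
wrist_force: [-0.2, -4.3, 3.8]
opening: 0.0002
```

Run:
```python
from h import *
plan(tray(0,-.0665,.054));txy();snap('top','t3.png')
im=cv2.imread('pics/t3.png')[222:310,240:395];cv2.imwrite('pics/t3c.png',cv2.resize(im,None,fx=5,fy=5,interpolation=cv2.INTER_CUBIC))
```

```text
t 5.5 pos [ 0.5312 -0.0578  0.0554] F [-0.2 -4.3  3.8] open 0.0002 shift [-0.0021  0.0078 -0.0001] turn [-0.03 -0.05 24.93]
tray xy -6.836174661475382e-05 -0.05857202132755167
```

View pics/t3c.png

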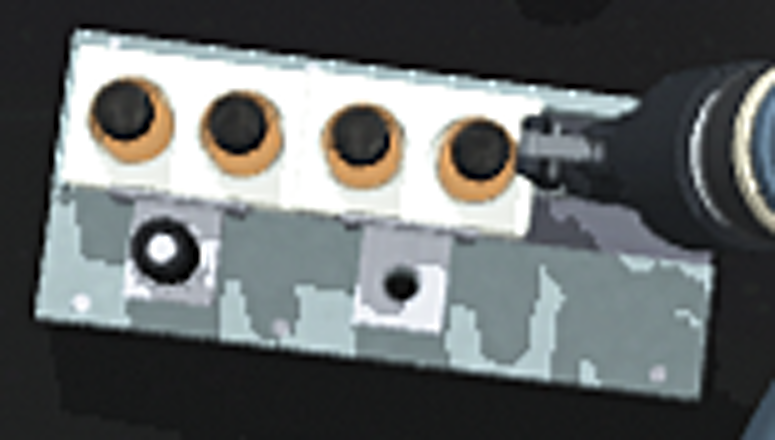

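>>> send_rows(targets=[[[0.0004,-0.0009,0],[0,0,0],1],[[0.0008,-0.0018,0],[0,0,0],1],[[0.0008,-0.0018,0],[0,0,0],1],[[0.0008,-0.0018,0],[0,0,0],1]])

```text
time_s: 5.88
position: [0.5313, -0.0571, 0.0555]
ee_rot: [-1.96, -0.304, 1.906]
wrist_force: [-1.1, -6.3, 2.8]
opening: 0.0001
```

Run:
```python
from h import *
plan(tray(0,-.0665,.054));txy()
```

```text
t 5.88 pos [ 0.5313 -0.0571  0.0555] F [-1.1 -6.3  2.8] open 0.0001 shift [-0.0023  0.0085 -0.    ] turn [-0.05 -0.05 24.77]
tray xy -3.2371767727585286e-05 -0.05787024965674806
```

>>> send_rows(targets=[[[0.0004,-0.0009,0],[0,0,0],1],[[0.0008,-0.0018,0],[0,0,0],1],[[0.0013,-0.0027,0],[0,0,0],1],[[0.0013,-0.0027,0],[0,0,0],1],[[0.0013,-0.0027,0],[0,0,0],1]])

```text
time_s: 6.3
position: [0.5313, -0.057, 0.0555]
ee_rot: [-1.962, -0.297, 1.909]
wrist_force: [-4.8, -13.4, 5.4]
opening: 0.0001
```

Run:
```python
from h import *
plan(tray(0,-.0665,.054));txy()
```

```text
t 6.3 pos [ 0.5313 -0.057   0.0555] F [ -4.8 -13.4   5.4] open 0.0001 shift [-0.0022  0.0086 -0.    ] turn [-0.11 -0.04 24.42]
tray xy -2.7010821421763996e-05 -0.05776292992053874
```

>>> send_rows(targets=[[[-0.008,0.018,0],[0,0,0],1],[[-0.021,0.045,0],[0,0,0],1],[[-0.057,0.028,0],[0,0,0],1],[[-0.093,0.011,0],[0,0,5],-1],[[-0.13,-0.006,0],[0,0,12],-1],[[-0.13,-0.006,0],[0,0,19],-1],[[-0.13,-0.006,0],[0,0,24.9],-1],[[-0.13,-0.006,0],[0,0,24.9],-1],[[-0.13,-0.006,0],[0,0,24.9],-1]])

```text
time_s: 7.05
position: [0.5254, -0.0994, 0.1755]
ee_rot: [-2.158, 0.127, 2.158]
wrist_force: [-0.5, 0.0, 0.2]
opening: 0.0723
```

Run:
```python
from h import *
plan([.4274,-.319,.17]);plan([.4274,-.319,.059])
```

```text
t 7.05 pos [ 0.5254 -0.0994  0.1755] F [-0.5  0.   0.2] open 0.0723 shift [0.0048 0.2299 0.0709] turn [0.19 0.01 0.17]
t 7.05 pos [ 0.5254 -0.0994  0.1755] F [-0.5  0.   0.2] open 0.0723 shift [0.1158 0.2302 0.0709] turn [0.19 0.01 0.17]
```

>>> send_rows(targets=[[[0.0,0.04,0.012],[0,0,0],-1],[[0.0,0.08,0.024],[0,0,0],-1],[[0.0,0.12,0.036],[0,0,0],-1],[[0.0,0.16,0.048],[0,0,0],-1],[[0.0,0.2,0.061],[0,0,0],-1],[[0.0,0.23,0.071],[0,0,0],-1],[[0.0,0.23,0.071],[0,0,0],-1],[[0.0,0.23,0.071],[0,0,0],-1],[[0.0,0.23,0.071],[0,0,0],-1]])

```text
time_s: 7.8
position: [0.4256, -0.3212, 0.1742]
ee_rot: [-2.153, 0.132, 2.155]
wrist_force: [0.4, 0.2, 0.1]
opening: 0.0849
```

Run:
```python
from h import *
plan([.4274,-.319,.059]);snap('wrist','w3.png')
for p in ([.4274,-.319,.103],[.4274,-.319,.05]):print(px('w3',p))
s=robot.read_state();print(px('w3',tray(-.058,0,.057)), px('w3',tray(-.058,.104,.114)))
```

```text
t 7.8 pos [ 0.4256 -0.3212  0.1742] F [0.4 0.2 0.1] open 0.0849 shift [ 0.1152 -0.0019 -0.0016] turn [-0.15  0.07  0.22]
[311.9 240.5]
[312.9 219.6]
[-139.7  205.7] [-435.1  226.3]
```

View pics/w3.png

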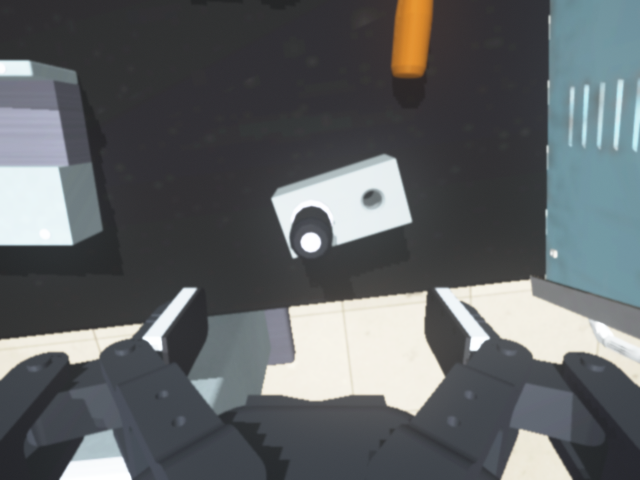

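>>> send_rows(targets=[[[0.03,-0.002,-0.0016],[0,0,0],-1],[[0.06,-0.002,-0.0016],[0,0,0],-1],[[0.09,-0.002,-0.0016],[0,0,0],-1],[[0.113,-0.002,-0.0016],[0,0,0],-1],[[0.113,-0.002,-0.0016],[0,0,0],-1],[[0.113,-0.002,-0.0016],[0,0,0],-1],[[0.113,-0.002,-0.0016],[0,0,0],-1]])

```text
time_s: 8.43
position: [0.4294, -0.3194, 0.0641]
ee_rot: [-2.16, 0.134, 2.156]
wrist_force: [0.4, -0.3, 0.9]
opening: 0.0854
```

Run:
```python
from h import *
plan([.4274,-.319,.061])
```

```text
t 8.43 pos [ 0.4294 -0.3194  0.0641] F [ 0.4 -0.3  0.9] open 0.0854 shift [ 0.0031 -0.0002  0.0021] turn [ 0.04 -0.11 -0.04]
```

>>> send_rows(targets=[[[0.002,0,0.0015],[0,0,0],-0.3],[[0.002,0,0.0015],[0,0,0],1],[[0.002,0,0.0015],[0,0,0],1],[[0.002,0,0.0015],[0,0,0],1],[[0.002,0,0.0015],[0,0,0],1],[[0.002,0,0.0015],[0,0,0],1],[[0.002,0,0.0015],[0,0,0],1],[[0.002,0,0.0015],[0,0,0],1],[[0.002,0,0.0015],[0,0,0],1],[[0.002,0,0.0015],[0,0,0],1]], squeeze=60)

```text
time_s: 9.27
position: [0.4274, -0.3196, 0.0617]
ee_rot: [-2.159, 0.135, 2.156]
wrist_force: [-0.3, 1.2, 5.3]
opening: 0.0265
```

Run:
```python
from h import *
plan([.4274,-.319,.061])
```

```text
t 9.27 pos [ 0.4274 -0.3196  0.0617] F [-0.3  1.2  5.3] open 0.0265 shift [ 0.0007 -0.0006  0.    ] turn [-0.04 -0.1  -0.02]
```

>>> send_rows(targets=[[[-0.01,0,0],[0,0,0],1],[[-0.03,0,0],[0,0,0],1],[[-0.055,0,0],[0,0,0],1],[[-0.08,0,0],[0,0,0],1],[[-0.1,0,0],[0,0,0],1],[[-0.1,0,0],[0,0,0],1],[[-0.1,0,0],[0,0,0],1]])

```text
time_s: 9.85
position: [0.4274, -0.3202, 0.1618]
ee_rot: [-2.16, 0.137, 2.156]
wrist_force: [0.1, -0.6, -2.5]
opening: 0.0262
```

Run:
```python
from h import *
P=tray(-.058,0,.16);print(P);plan(P)
```

```text
[0.4809439  0.00746207 0.16      ]
t 9.85 pos [ 0.4274 -0.3202  0.1618] F [ 0.1 -0.6 -2.5] open 0.0262 shift [ 0.0012 -0.3318 -0.0124] turn [-0.05 -0.13 -0.1 ]
```

>>> send_rows(targets=[[[0,-0.03,-0.001],[0,0,0],1],[[0,-0.065,-0.003],[0,0,0],1],[[0,-0.1,-0.004],[0,0,0],1],[[0,-0.135,-0.005],[0,0,0],1],[[0,-0.17,-0.006],[0,0,0],1],[[0,-0.205,-0.008],[0,0,0],1],[[0,-0.24,-0.009],[0,0,0],1],[[0,-0.26,-0.01],[0,0,0],1],[[0,-0.272,-0.01],[0,0,0],1],[[0,-0.272,-0.01],[0,0,0],1],[[0,-0.272,-0.01],[0,0,0],1],[[0,-0.272,-0.01],[0,0,0],1]])

```text
time_s: 10.85
position: [0.4696, -0.0512, 0.1592]
ee_rot: [-2.154, 0.135, 2.16]
wrist_force: [-0.5, -0.8, -1.7]
opening: 0.0269
```

Run:
```python
from h import *
plan(tray(-.058,0,.16));snap('wrist','w4.png');plan(tray(-.058,0,.16))
print(px('w4',tray(-.058,0,.057)),px('w4',tray(-.058,0,.042)))
s=robot.read_state();R=Ro.from_rotvec(s['ee_rot']).as_matrix()
for k in (.0577,.0157):print('pin',px('w4',s['position']+R@[k,0,0]))
```

```text
t 10.85 pos [ 0.4696 -0.0512  0.1592] F [-0.5 -0.8 -1.7] open 0.0269 shift [-0.0008 -0.0596 -0.0039] turn [-0.06  0.14 -0.02]
t 10.9 pos [ 0.4698 -0.0515  0.1596] F [ 0.   0.1 -1.6] open 0.0266 shift [-0.0005 -0.0599 -0.0036] turn [-0.1   0.1  -0.02]
[229.5 223.7] [234.2 218.5]
pin [315.8 249.8]
pin [315.8 278.6]
```

View pics/w4.png

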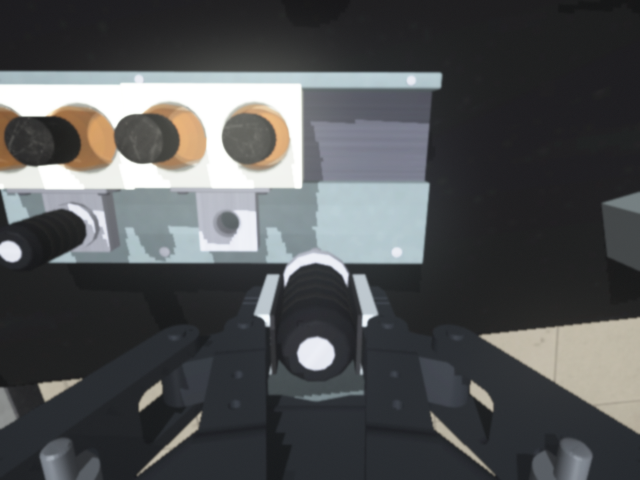

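Run:
```python
from h import *
im=cv2.cvtColor(cv2.imread('pics/w4.png'),cv2.COLOR_BGR2GRAY)[205:240,210:246]
m=(cv2.GaussianBlur(im,(3,3),0)<120).astype(np.uint8)
n,l,st,c=cv2.connectedComponentsWithStats(m)
for i in range(1,n):print(st[i],c[i]+[210,205],at('w4',*(c[i]+[210,205]),.057))
print(at('w4',227.5,221.5,.057),tray(-.058,0,.057))
plan([.4810,.0085,.12])
```

```text
[ 10   8  18  20 282] [228.26241135 222.20212766] [0.4821 0.0081 0.057 ]
[0.4827 0.0086 0.057 ] [0.4809439  0.00746207 0.057     ]
t 10.9 pos [ 0.4698 -0.0515  0.1596] F [ 0.   0.1 -1.6] open 0.0266 shift [ 0.0395 -0.0609 -0.0036] turn [-0.1   0.1  -0.02]
```

>>> send_rows(targets=[[[0.0,-0.03,-0.002],[0,0,0],1],[[0.0,-0.05,-0.004],[0,0,0],1],[[0.0,-0.0605,-0.0042],[0,0,0],1],[[0.0,-0.0605,-0.0042],[0,0,0],1],[[0.015,-0.0605,-0.0042],[0,0,0],1],[[0.034,-0.0605,-0.0042],[0,0,0],1],[[0.034,-0.0605,-0.0042],[0,0,0],1],[[0.034,-0.0605,-0.0042],[0,0,0],1],[[0.034,-0.0605,-0.0042],[0,0,0],1]])

```text
time_s: 11.65
position: [0.4822, 0.0067, 0.1273]
ee_rot: [-2.158, 0.134, 2.156]
wrist_force: [-0.1, -0.1, -1.4]
opening: 0.0265
```

Run:
```python
from h import *
plan([.4813,.008,.125])
snap('top','t5.png');snap('scene','s5.png')
a=cv2.imread('pics/s5.png')[200:330,260:400];b=cv2.imread('pics/t5.png')[230:310,250:390]
o=np.vstack([cv2.resize(a,None,fx=3,fy=3,interpolation=2),cv2.resize(b,None,fx=3,fy=3)[:,:420]][:1]);
cv2.imwrite('pics/s5c.png',cv2.resize(a,None,fx=4,fy=4,interpolation=2))
```

```text
t 11.65 pos [0.4822 0.0067 0.1273] F [-0.1 -0.1 -1.4] open 0.0265 shift [ 0.0023 -0.0012  0.001 ] turn [-0.03 -0.04  0.03]
```

View pics/s5c.png

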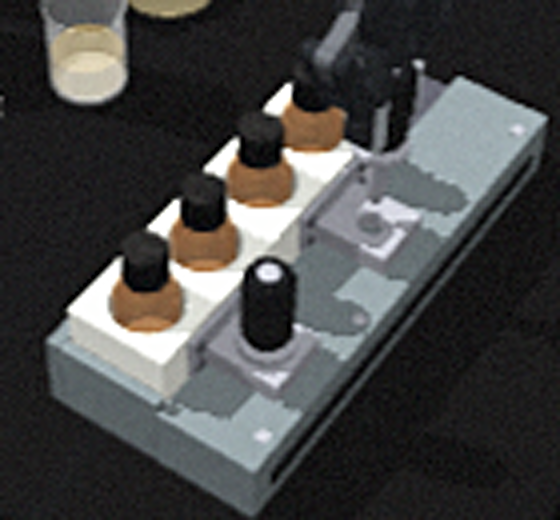

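Run:
```python
from h import *
print(px('scene',tray(-.058,0,.057)))
c,q=np.cos(TH),np.sin(TH)
for p in([.4821,.0081],at('top',240+402/5,222+285/5,.057)[:2],at('top',240+399/5,222+289/5,.042)[:2]):
    d=np.array(p)-TT;print(c*d[0]+q*d[1],-q*d[0]+c*d[1])
```

```text
[352.9 254.7]
-0.056931521376801686 0.0007758052092974926
-0.057874474336611074 0.0002553825775964925
-0.05901500170714774 0.0013227144458814845
```

>>> send_rows(targets=[[[0,-0.0012,0.001],[0,0,0],1],[[0.005,-0.0012,0.001],[0,0,0],1],[[0.01,-0.0012,0.001],[0,0,0],1],[[0.015,-0.0012,0.001],[0,0,0],1],[[0.02,-0.0012,0.001],[0,0,0],1],[[0.025,-0.0012,0.001],[0,0,0],1],[[0.025,-0.0012,0.001],[0,0,0],1],[[0.025,-0.0012,0.001],[0,0,0],1]])

```text
time_s: 12.42
position: [0.4807, 0.0084, 0.101]
ee_rot: [-2.157, 0.13, 2.159]
wrist_force: [-0.3, -0.3, -1.4]
opening: 0.0262
```

Run:
```python
from h import *
plan([.4813,.008,.0727])
```

```text
t 12.42 pos [0.4807 0.0084 0.101 ] F [-0.3 -0.3 -1.4] open 0.0262 shift [ 0.0283  0.0004 -0.0007] turn [0.1  0.06 0.09]
```

>>> send_rows(targets=[[[0.005,0.0003,-0.0004],[0,0,0],1],[[0.01,0.0003,-0.0004],[0,0,0],1],[[0.015,0.0003,-0.0004],[0,0,0],1],[[0.02,0.0003,-0.0004],[0,0,0],1],[[0.024,0.0003,-0.0004],[0,0,0],1],[[0.024,0.0003,-0.0004],[0,0,0],1],[[0.024,0.0003,-0.0004],[0,0,0],1]])

```text
time_s: 13.0
position: [0.4811, 0.008, 0.0772]
ee_rot: [-2.157, 0.13, 2.158]
wrist_force: [-0.6, -0.2, -2.6]
opening: 0.0264
```

Run:
```python
from h import *
plan([.4813,.008,.0727])
```

```text
t 13.0 pos [0.4811 0.008  0.0772] F [-0.6 -0.2 -2.6] open 0.0264 shift [ 0.0045  0.     -0.0002] turn [0.09 0.04 0.09]
```

Going down freely; the last few mm until the collar bears.

>>> send_rows(targets=[[[0.002,0,0],[0,0,0],1],[[0.004,0,0],[0,0,0],1],[[0.006,0,0],[0,0,0],1],[[0.006,0,0],[0,0,0],1],[[0.006,0,0],[0,0,0],1],[[0.006,0,0],[0,0,0],1]])

```text
time_s: 13.5
position: [0.4821, 0.008, 0.0727]
ee_rot: [-2.16, 0.131, 2.156]
wrist_force: [-1.4, 1.2, 4.4]
opening: 0.0266
```

Run:
```python
from h import *
plan([.4813,.008,.0727])
```

```text
t 13.5 pos [0.4821 0.008  0.0727] F [-1.4  1.2  4.4] open 0.0266 shift [0.     0.     0.0008] turn [ 0.09 -0.1   0.08]
```

>>> send_rows(targets=[[[0,0,0],[0,0,0],-0.3],[[0,0,0],[0,0,0],-0.3],[[0,0,0],[0,0,0],-0.3],[[0,0,0],[0,0,0],-0.3],[[-0.02,0,0],[0,0,0],-0.3],[[-0.05,0,0],[0,0,0],-0.3],[[-0.08,0,0],[0,0,0],-0.3],[[-0.12,0,0],[0,0,0],-0.3],[[-0.12,0.04,0],[0,0,0],-0.3],[[-0.12,0.08,0],[0,0,0],-0.3],[[-0.12,0.08,0],[0,0,0],-0.3],[[-0.12,0.08,0],[0,0,0],-0.3]])

```text
time_s: 14.5
position: [0.4716, -0.0732, 0.1916]
ee_rot: [-2.156, 0.134, 2.155]
wrist_force: [-0.5, 0.2, 0.1]
opening: 0.0553
```

Run:
```python
from h import *
plan([.4813,.008,.0727]);snap('wrist','w6.png');snap('scene','s6.png')
print(px('w6',tray(-.058,0,.114)),px('w6',tray(-.058,.104,.114)),px('w6',tray(0.03,.052,.075)))
a=cv2.imread('pics/w6.png')[60:360,0:480];b=cv2.imread('pics/s6.png')[205:330,260:400]
b=cv2.resize(b,(336,300),interpolation=2);o=np.hstack([a,b])[:,:800]
cv2.imwrite('pics/w6c.png',np.hstack([a,b])[:, :816][:, 8:808])
```

```text
t 14.5 pos [ 0.4716 -0.0732  0.1916] F [-0.5  0.2  0.1] open 0.0553 shift [ 0.119  -0.0815  0.0007] turn [-0.14 -0.03  0.1 ]
[187.5 241.3] [ 23.8 241.6] [117.2  99.1]
```

View pics/w6c.png

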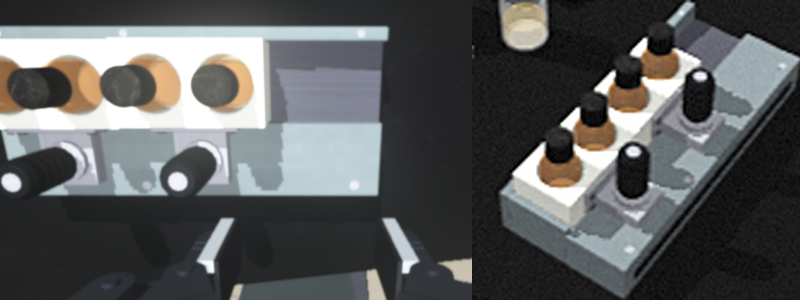

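Run:
```python
from h import *
g=cv2.cvtColor(cv2.imread('pics/w6.png'),cv2.COLOR_BGR2GRAY)
for y in (.032,.052,.072):print(px('w6',tray(0.03,y,.075)),px('w6',tray(-.03,y,.075)))
r=slice(104,106);print(g[105,100:135],g[182,100:135])
print(px('w6',tray(.025,-.052,.075)),g[105,262:285])
```

```text
[147.  99.] [157.6 187.8]
[117.2  99.1] [129.7 187.9]
[87.6 99.2] [101.8 187.9]
[255 255 255 255 255 255 255 255 255 255 255 255 255 255 255 255 255 255
 255 255 255 255 255 255 255 255 255 255 255 255 255 255 255 255 255] [244 244 244 244 244 244 244 245 244 244 245 245 244 245 245 245 250 254
 255 255 255 255 255 255 255 255 255 255 255 255 255 255 255 255 255]
[272.1 106.5] [255 255 255 255 255 255 255 254 241 203 182 179 178 173 158 133 118 113
 112 111 111 111 111]
```

```bash
python3 -c "
from plant import robot
print(robot.close_job())"
```

```text
the job is handed in; nothing more can be done
None
```

I slid the rack home against the locked one, then put the spare pin down through its eye into the tray. The job was handed in at about 14.6 s; no verdict came back.

**Rack:** On the first push the tool felt about 11 N upward, probably the closed gripper touching a bottle cap. I backed off, tilted the tool 25° away from the bottles and pushed again. The rack stopped moving under about 14 N. The last wrist picture shows no gap between the racks, and the outer face is within about 1 mm of its home position.

**Pin:** It went in without side force, and the collar came to rest on the lug at the expected height (TCP at 0.0727 m, upward force 4.4 N). After release, the top of the pin was within about 3 pixels (about 2 mm) of where it should be.

**Bottles and bystanders:** Both bottles are still standing in their wells. I kept the arm clear of the bystanders but did not re-measure their positions at the end.

**Disagreements between measurements:** The eye and hole positions from the top camera, the wrist camera and the tray fit differed by 1 to 2 mm. That is within the stated calibration error and the clearance of the fit.

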